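# Battery packs back on their own chargers

### The arm

A 6-joint arm with a two-finger parallel gripper is mounted at the origin on the work surface. World frame = base frame: x ahead of the robot, y to its left, z up, the work surface at z = 0. Lengths are in mm, angles in rad, forces in N, time in s.
With the tool pointing down it reaches from about 300 to 775 mm from the base axis. Payload 14.6 kg.
Tool frame: the origin (TCP) lies where the fingers leave the gripper's body, on its centre line; the fingertips stand 97 mm ahead of it and the grasp point (between the pads) lies ahead of it (grip_depth is the z of the grasp point in the tool frame, in mm); z points along the fingers, y is the line along which they close (so a half turn about z gives the same grasp; the last joint's range is limited). The gripper opens to 94 mm and grips with 3 to 60 N. Pads are 16 mm wide; open, the fingers measure 119 mm over their backs; the gripper's body (75 mm by 177 mm) begins 78 mm behind the grasp point.
Start: joints at [-1.318, 0.3, 1.521, -0, 1.321, -0.067], TCP at [172.9, -522.107, 302.646] pointing down, gripper open.
Joint ranges: [-3.03, 3.03], [-0.79, 2.21], [0.23, 2.52], [-1.04, 4.18], [0, 3.07], [-2.55, 2.55]. Speed limits (rad/s): [2.22, 2.22, 2.57, 3.14, 3.14, 3.14].

### API

Orientations are given as [roll, pitch, yaw] about the fixed x, y, z axes, in that order (R = Rz(yaw) Ry(pitch) Rx(roll)).
In Python, from cell import read_state, camera, sign_off, regions_of, spot_point, grip_depth gives the robot as it stands. The module is installed in compiled form; this text tells all that it offers.
- The arm moves only by the tool send_rows, never from a script. Its argument "series" is a list of rows, each a list of 3 entries, a list of its own where there are three numbers: the shift along the world's x, y, z in mm, then the turn about the world's z in degrees, then the closure, from -1 (fully open) to 1 (shut), so that 0 is half open. A call has 1 to 12 rows; each row shifts and turns the commanded pose from where the row before left it; what a row does not reach is not made up. A row lasts 1/10 s, in which the tool goes at most 50 mm and 8.59 degrees, less where a joint would pass 70% of its speed; a pose out of reach is approached as far as the arm can. A call is refused whole if a number of a shift passes 50 or a number of a turn 8.59, either way. A call with a gripper value outside its range is refused whole. The fingers move at their own pace and stop on an object; "squeeze" is the grip in N (left out, the last holds). Time passes only in rows, so rows that do not move let the fingers close. It gives the time, the measured TCP pose, the force, the opening and the grip force at its end, in the units of the state.
- read_state(): the state, without advancing time (a new reading comes with each control period).
- camera(name): name is "scene" or "top" or "wrist"; returns a dict with "color" (384x512x3 uint8, blue, green, red), "fx", "fy", "cx", "cy" (pixels), "camera_from_world" (4x4, takes a point from world to camera coordinates). Camera axes: x right, y down, z forward; pixel columns grow to the right and rows downward; lengths in mm; the calibration is good to about 2 mm. A picture is of the moment at which its call begins. There is no depth.
- sign_off(): hands the job in; it is judged then, once.
Trained networks look in a picture, given as the dict that the camera call returned (one of the last four; its "shot" number tells which), for a name from the list of things; names that differ only in an ending like _2 or _b are one class to them, and where a whole thing is asked for, a point or a joint stands for the part that bears it (a point fixed in the world has none). Each returns a list of dicts, best first, with "confidence" (0 to 1); they miss things now and then, are a little off and sometimes report something else, mostly with a low value. They report only what shows in the picture. A call takes as long as a camera call.
- regions_of(thing, picture): "mask" (384x512 bool, what is visible of it).
- spot_point(thing, picture): "point" ([x, y, z] in mm, in the coordinates of the camera as it stood for that picture, good to about 4 mm: a listed point, or the origin of a listed thing).
The state is a dict: "clock": time; "joints": joint angles; "qd": joint speeds; "effort": joint torques, N m; "eef_pos": TCP position; "eef_rot": TCP orientation; "wrist_force": force on the tool from outside, world axes, zero at the start; "moment": the same for the moment, N m; "finger_gap": finger opening in mm; "finger_force": force on a finger pad.
Only numpy, scipy, OpenCV 4.12 (cv2) and the standard library are available. Lean on these libraries where they do the work, as an engineer would, in place of code of your own. Each camera call takes 0.05 s, during which the arm holds its last target. There are 200 camera calls.

### The job

The three battery packs stand on the wrong chargers: move each to its own, the large pack to the large charger, the medium to the medium and the small to the small, seated upright in the pocket with its toe to the front; the empty rubber mat is free for parking one on the way. The large charger's retaining gate has to be slid back, towards its front, to free the pack there, and at the end pushed fully home again over the toe of the large pack. Set each pack down in its pocket, do not drop it.

Things in the scene. Friction and masses are not known exactly. Their poses are not given: they have to be found in the camera images.
- small_pack_mid (a point): centre, half-way up, of the small battery pack: upright, black with a lime band, ~220 g; body 44 (x) x 46 (y) mm, 46 mm tall over all. Below the body a foot, the same on all packs: 46 (y) x 14 mm high, from 59 mm ahead (-x) to 35 mm behind this point; its part in front of the body is the toe. z up. Grip its y faces within 25 mm of the top.
- medium_pack_mid (a point): centre, half-way up, of the medium battery pack: upright, black with a lime band, ~380 g; body 58 (x) x 52 (y) mm, 64 mm tall over all. Below the body a foot, the same on all packs: 46 (y) x 14 mm high, from 59 mm ahead (-x) to 35 mm behind this point; its part in front of the body is the toe. z up. Grip its y faces within 25 mm of the top.
- large_pack_mid (a point): centre, half-way up, of the large battery pack: upright, black with a lime band, ~620 g; body 70 (x) x 60 (y) mm, 90 mm tall over all. Below the body a foot, the same on all packs: 46 (y) x 14 mm high, from 59 mm ahead (-x) to 35 mm behind this point; its part in front of the body is the toe. z up. Grip its y faces within 25 mm of the top.
- small_charger: small charger, grey, fixed. Origin: on the bench, right below where a seated pack's centre belongs; -x is its front, towards the robot, z up. Pocket for the foot, alike on all: floor 16 mm above the bench, inside x -67 to 43, y +-31 mm (8 mm play round the foot), rim 8 mm higher; pack's toe to -x. Power unit behind, from x 49 mm: 32 x 74 x 30 mm high.
- medium_charger: medium charger, grey, fixed. Origin: on the bench, right below where a seated pack's centre belongs; -x is its front, towards the robot, z up. Pocket for the foot, alike on all: floor 16 mm above the bench, inside x -67 to 43, y +-31 mm (8 mm play round the foot), rim 8 mm higher; pack's toe to -x. Power unit behind, from x 49 mm: 62 x 90 x 42 mm high.
- large_charger: large charger, grey, fixed. Origin: on the bench, right below where a seated pack's centre belongs; -x is its front, towards the robot, z up. Pocket for the foot, alike on all: floor 16 mm above the bench, inside x -67 to 43, y +-31 mm (8 mm play round the foot), rim 8 mm higher; pack's toe to -x. Power unit behind, from x 49 mm: 100 x 108 x 55 mm high; gate track in front.
- gate_tab (a point): grip point on the gate's upright black tab, 60 mm above the bench, 10 mm below its top. Tab 14 (x) x 26 (y) mm, rising 30 mm from the gate's steel plate (top 40 mm above the bench). Axes as the large charger's; with the gate home it is 95 mm in front (-x) of the charger's origin. The track below is 67 mm wide, 38 mm high, x -137 to -73 mm. Grip across y.
- gate (a joint): travel (m) of the large charger's gate along the charger's -x. 0: home, its steel plate (48 mm wide, 32 to 40 mm above the bench) reaching 20 mm over the front of the pocket and so over a seated pack's toe. 0.028: fully open, pocket clear. Slides with about 2 N friction, stays where left, starts within 3 mm of home.
- parking_mat: black rubber mat, fixed, 120 (x) x 90 (y) x 4 mm thick, empty: the free spot for parking a pack. Origin at the centre of its underside, on the bench.

How it is judged (in metres and radians):
On the way:
1. the gate of the large charger is slid open (value of joint gate above 0.018 m), for 0.1 s.
At the end, for the whole second after the job is handed in: Each pack is in the pocket of the charger of its own size: centre within 16 mm horizontally of the charger's origin, foot on the pocket floor (height within 5 mm), upright within 0.12 rad, turned within 0.3 rad of the charger, at rest (under 0.02 m/s) and released; the gate is within 6 mm of home (horizontal distance between small_pack_mid and small_charger below 0.016 m and z of small_pack_mid in the frame of small_charger between 0.034 and 0.044 m and angle between each of small_pack_mid, medium_pack_mid, large_pack_mid's own z axis and vertical below 0.12 rad and angle between the x axis of small_pack_mid and the x axis of small_charger, either way round below 0.3 rad and linear speed of each of small_pack, medium_pack, large_pack below 0.02 m/s and horizontal distance between medium_pack_mid and medium_charger below 0.016 m and z of medium_pack_mid in the frame of medium_charger between 0.043 and 0.053 m and angle between the x axis of medium_pack_mid and the x axis of medium_charger, either way round below 0.3 rad and horizontal distance between large_pack_mid and large_charger below 0.016 m and z of large_pack_mid in the frame of large_charger between 0.056 and 0.066 m and angle between the x axis of large_pack_mid and the x axis of large_charger, either way round below 0.3 rad and value of joint gate below 0.006 m); the robot touches nothing.
It fails at once if the small pack is dropped or rammed into its charger (over 90 N) (contact force between small_pack and small_charger above 90 N).
It fails at once if the medium pack is dropped or rammed into its charger (over 90 N) (contact force between medium_pack and medium_charger above 90 N).
It fails at once if the large pack is dropped or rammed into its charger (over 90 N) (contact force between large_pack and large_charger above 90 N).
It also fails if it takes over 144 s, if anything falls off the work surface, if the arm or the gripper's body presses on something with over 40 N, if the wrist force passes 120 N, or if a joint passes its speed limit or range.

## Working session

There is one attempt and no reset: what is moved stays moved. The work goes in short steps, Python scripts to look and compute and a tool call to move; the robot and the scene stay as the last step left them, time stands still between calls to the robot, and variables do not carry over. Pictures are saved under pics/ and viewed, at most 14 in all, crops included, and the job is handed in when it is done.

Besides the shell and the picture viewer there is one more tool, called after ">>>" as a command line: name --argument value ..., lists and objects as JSON in quotes. send_rows: Moves the arm, as the interface text tells. Its arguments: {"type":"object","properties":{"series":{"type":"array"},"squeeze":{"type":"number"}},"required":["series"]}

```bash
mkdir -p pics; cat > h.py <<'E'
import numpy as np, cv2
from cell import *
def look(names, cams=("scene","top"), save=None):
    for c in cams:
        p=camera(c)
        if save: cv2.imwrite(f"pics/{save}_{c}.png",p["color"])
        T=np.linalg.inv(np.array(p["camera_from_world"]))
        for n in names:
            for d in spot_point(n,p)[:3]:
                if d["confidence"]<0.2: continue
                w=T@np.append(d["point"],1)
                print(c,n,round(d["confidence"],2),w[:3].round(1))
ALL=["small_pack_mid","medium_pack_mid","large_pack_mid","small_charger","medium_charger","large_charger","gate_tab","parking_mat"]
E
python3 - <<'E'
from h import *
s=read_state();print({k:np.round(v,3) for k,v in s.items()}); print(grip_depth)
look(ALL,save="a")
a=[cv2.imread(f"pics/a_{c}.png") for c in("scene","top")]
cv2.imwrite("pics/a.png",cv2.resize(np.vstack(a),(800*384//600*1,576)) if 0 else np.hstack([cv2.resize(i,(400,300)) for i in a]))
E
```

```text
{'clock': np.float64(0.0), 'joints': array([-1.318,  0.301,  1.522, -0.   ,  1.321, -0.067]), 'qd': array([-0.001,  0.002,  0.002,  0.002,  0.002, -0.001]), 'effort': array([ 2.0000e-03, -5.3180e+01, -3.5273e+01,  7.1000e-02,  2.4000e-02,
       -0.0000e+00]), 'eef_pos': array([ 172.87 , -521.955,  302.064]), 'eef_rot': array([-3.14, -0.  ,  0.32]), 'wrist_force': array([-0.076,  0.353, -0.034]), 'moment': array([-0.013, -0.074,  0.036]), 'finger_force': np.float64(0.0), 'finger_gap': np.float64(94.151)}
78.39999999999999
scene small_pack_mid 0.85 [628.9  95.4  45. ]
scene medium_pack_mid 0.57 [572.5 -92.3  49.6]
scene large_pack_mid 0.94 [529.1 309.8  61.1]
scene small_charger 0.97 [ 570.4 -100.    -0.6]
scene medium_charger 0.93 [520.1 306.6  -2.9]
scene large_charger 0.75 [624.3  97.3   3.1]
scene gate_tab 0.95 [530.6 107.   62.3]
scene gate_tab 0.51 [ 527.7 -309.4    1.7]
scene parking_mat 0.68 [ 5.263e+02 -3.077e+02  3.000e-01]
top small_pack_mid 0.73 [623.   94.4  38.6]
top medium_pack_mid 0.75 [573.4 -92.8  44.1]
top large_pack_mid 0.77 [521.7 306.3  63. ]
top small_charger 0.9 [569.5 -96.   -2. ]
top medium_charger 0.59 [517.3 309.4   2.7]
top large_charger 0.97 [627.1  97.3  -0.7]
top gate_tab 0.87 [532.6 104.4  58.2]
top parking_mat 0.56 [ 5.277e+02 -3.056e+02 -5.000e-01]
top parking_mat 0.45 [ 5.70e+02 -9.58e+01 -2.00e-01]
```

View pics/a_top.png

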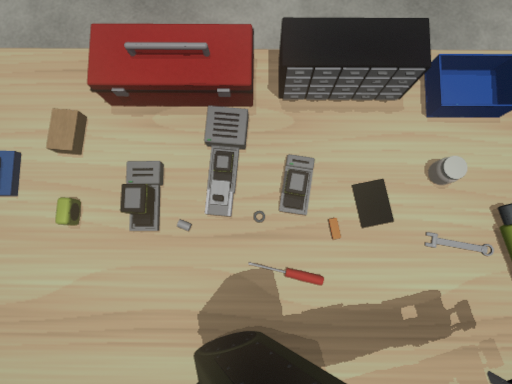

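View pics/a_scene.png

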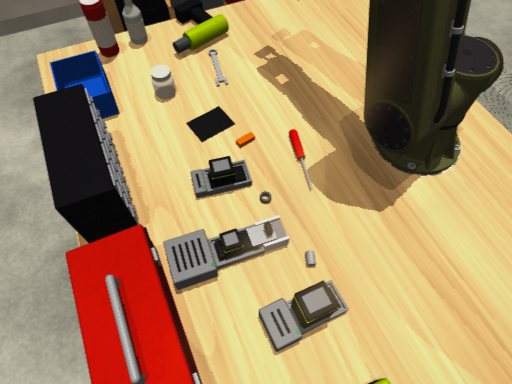

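The top view shows, left to right, the medium charger holding the large pack (144,195), the large charger holding the small pack with its gate below (222,180), the small charger holding the medium pack (297,185), and the mat (372,203). The packs are cyclically permuted and the network positions agree with the picture. Next I'll fit the yaws by silhouette.

```bash
cat >> h.py <<'E'
from scipy.optimize import minimize
PSU=dict(small=(49,81,37,30),medium=(49,111,45,42),large=(49,149,54,55))
PK=dict(small=(22,23,46),medium=(29,26,64),large=(35,30,90))
def box(x0,x1,hy,z0,z1): return np.array([[x,y,z] for x in(x0,x1) for y in(-hy,hy) for z in(z0,z1)],float)
def cboxes(n):
    a,b,hy,h=PSU[n]; r=[box(-73,49,37,0,24),box(a,b,hy,0,h)]
    if n=="large": r+=[box(-137,-73,33.5,0,38),box(-102,-88,13,38,70)]
    return r
def pboxes(n):
    hx,hy,h=PK[n]; return [box(-hx,hx,hy,14-h/2,h/2),box(-59,35,23,-h/2,14-h/2)]
def place(bs,x,y,z,yaw):
    c,s=np.cos(yaw),np.sin(yaw);R=np.array([[c,-s,0],[s,c,0],[0,0,1]])
    return [b@R.T+[x,y,z] for b in bs]
def render(p,bs,S=4):
    m=np.zeros((384*S,512*S),np.uint8);T=np.array(p["camera_from_world"])
    for b in bs:
        c=b@T[:3,:3].T+T[:3,3]
        uv=np.c_[p["fx"]*c[:,0]/c[:,2]+p["cx"],p["fy"]*c[:,1]/c[:,2]+p["cy"]]
        cv2.fillConvexPoly(m,cv2.convexHull(((uv+.5)*S).round().astype(np.int32)),255)
    return cv2.resize(m,(512,384),interpolation=cv2.INTER_AREA)/255.
def iou(a,b): return np.minimum(a,b).sum()/max(np.maximum(a,b).sum(),1)
def mask(n,p):
    r=regions_of(n,p); return r[0]["mask"] if r and r[0]["confidence"]>.3 else np.zeros((384,512),bool)
def nm(f,x0,st):
    x0=np.array(x0,float); sim=np.vstack([x0]+[x0+np.eye(len(x0))[i]*st[i] for i in range(len(x0))])
    return minimize(f,x0,method="Nelder-Mead",options=dict(initial_simplex=sim,maxiter=250,xatol=.05,fatol=1e-5))
def fitpair(ch,pk,pics,c0,p0,zp):
    D=[(p,mask(ch+"_charger",p)|mask(pk+"_pack_mid",p)|(mask("gate_tab",p) if ch=="large" else False),mask(pk+"_pack_mid",p)) for p in pics]
    def f(v):
        e=0
        for p,mu,mp in D:
            pb=place(pboxes(pk),v[3],v[4],zp,v[5]/50); cb=place(cboxes(ch),v[0],v[1],0,v[2]/50)
            e-=iou(render(p,cb+pb),mu)+.7*iou(render(p,pb),mp)
        return e
    r=nm(f,list(c0)+[0]+list(p0)+[0],[6,6,6,6,6,6]); r=nm(f,r.x,[3,3,-4,-3,3,4])
    v=r.x.copy();v[2]/=50;v[5]/=50
    print(ch,"charger xy yaw",v[:3].round(3),pk,"pack",v[3:].round(3),"score",round(-r.fun/len(D)/1.7,3));return v
E
python3 - <<'E'
from h import *
P=[camera("scene"),camera("top")]
fitpair("large","small",P,(626,97),(625,95),39)
fitpair("medium","large",P,(519,308),(525,308),61)
fitpair("small","medium",P,(570,-98),(573,-93),48)
p=P[1];m=mask("parking_mat",p);print("mat")
f=lambda v:-sum(iou(render(p,place([box(-60,60,45,0,4)],v[0],v[1],0,v[2]/50)),mask_) for p,mask_ in M)
M=[(p,mask("parking_mat",p)) for p in P]
r=nm(f,[527,-306,10],[6,6,6]);print(r.x[:2],r.x[2]/50,r.fun/2)
E
```

```text
large charger xy yaw [ 6.26989e+02  9.89050e+01 -8.10000e-02] small pack [ 6.26886e+02  9.74010e+01 -4.50000e-02] score 0.893
medium charger xy yaw [5.20252e+02 3.07358e+02 1.10000e-02] large pack [5.24505e+02 3.08785e+02 2.00000e-03] score 0.954
small charger xy yaw [ 5.70916e+02 -9.91670e+01 -1.31000e-01] medium pack [ 5.70378e+02 -9.30300e+01 -9.20000e-02] score 0.589
mat
[ 527.59027475 -302.76454784] 0.18324180470463564 -0.9183172297209399
```

>>> send_rows --series '[[[20, 40, 0], -1.9, -1], [[20, 40, 0], -1.9, -1], [[20, 40, 0], -1.9, -1], [[20, 40, 0], -1.9, -1], [[20, 40, 0], -1.9, -1], [[20, 40, 0], -1.9, -1], [[20, 40, 0], -1.9, -1], [[20, 40, 0], -1.9, -1], [[20, 40, 0], -1.9, -1], [[20, 40, 0], -1.9, -1], [[20, 40, 0], -1.9, -1], [[20, 40, 0], -1.9, -1]]'

```text
clock: 3.35
eef_pos: [413.3, -40.2, 303.0]
eef_rot: [3.141, -0.001, -0.079]
wrist_force: [0.3, -0.0, 1.0]
finger_gap: 93.8
finger_force: 0.0
```

>>> send_rows --series '[[[24, 30, 0], 0, -1], [[24, 30, 0], 0, -1], [[24, 30, 0], 0, -1], [[24, 30, 0], 0, -1], [[24, 29, 0], 0, -1], [[0, 0, 0], 0, -1], [[0, 0, 0], 0, -1]]'

```text
clock: 4.05
eef_pos: [532.8, 107.2, 302.1]
eef_rot: [3.141, 0.001, -0.077]
wrist_force: [-0.5, -0.6, -0.0]
finger_gap: 94.1
finger_force: 0.0
```

```bash
python3 - <<'E'
from h import *
look(["small_pack_mid","large_charger","gate_tab"],("wrist",),"b")
P=[camera("wrist"),camera("top"),camera("scene")]
fitpair("large","small",P[:1],(627,98),(627,97),39)
E
```

```text
wrist small_pack_mid 0.93 [624.6  95.1  40.2]
wrist gate_tab 0.9 [537.3 107.   59.8]
large charger xy yaw [ 6.33209e+02  9.75930e+01 -8.30000e-02] small pack [ 6.28606e+02  9.60220e+01 -7.20000e-02] score 0.933
```

View pics/b_wrist.png

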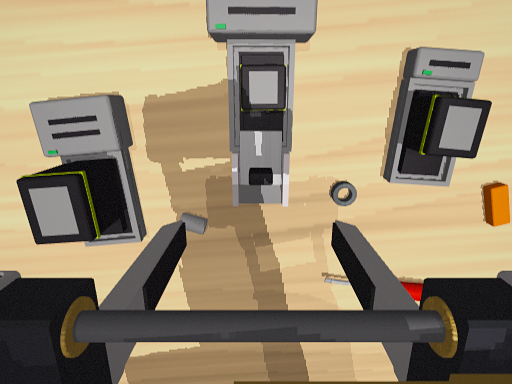

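The wrist view shows the tab at (261,176) and the small pack at (263,88), aligned with the charger. I'll grip the tab next.

>>> send_rows --series '[[[0.5, -0.5, -30], 0, -1], [[0.5, 0, -30], 0, -1], [[0, 0, -30], 0, -1], [[0, 0, -30], 0, -1], [[0, 0, -25], 0, -1], [[0, 0, -15], 0, -0.5], [[0, 0, 0], 0, 1], [[0, 0, 0], 0, 1], [[0, 0, 0], 0, 1], [[0, 0, 0], 0, 1], [[0, 0, 0], 0, 1]]' --squeeze 15

```text
clock: 5.7
eef_pos: [534.1, 106.4, 143.3]
eef_rot: [-3.141, -0.001, -0.078]
wrist_force: [-0.5, -0.5, 0.4]
finger_gap: 49.4
finger_force: 0.0
```

>>> send_rows --series '[[[0, 0, 0], 0, 1], [[-7, 0.5, 0], 0, 1], [[-7, 0.6, 0], 0, 1], [[-7, 0.5, 0], 0, 1], [[-7, 0.6, 0], 0, 1], [[0, 0, 0], 0, 1], [[0, 0, 0], 0, 1]]'

```text
clock: 6.4
eef_pos: [504.9, 107.9, 142.6]
eef_rot: [3.14, 0.001, -0.078]
wrist_force: [-2.6, -8.2, 0.9]
finger_gap: 25.5
finger_force: 15.0
```

```bash
python3 - <<'E'
from h import *
look(["gate_tab"],("scene","top"))
E
```

```text
scene gate_tab 0.76 [517.3 105.9  57.9]
```

>>> send_rows --series '[[[0, 0, 0], 0, 0.2], [[0, 0, 0], 0, 0.2], [[0, 0, 0], 0, 0.2]]'

```text
clock: 6.9
eef_pos: [505.7, 108.7, 142.7]
eef_rot: [-3.141, -0.0, -0.078]
wrist_force: [0.3, -0.2, -0.6]
finger_gap: 37.4
finger_force: 0.0
```

```bash
python3 - <<'E'
from h import *
print(read_state()["finger_gap"])
look(["gate_tab"],("scene","top","wrist"),"c")
E
```

```text
37.439053372376414
scene gate_tab 0.85 [516.5 106.3  60.5]
scene gate_tab 0.65 [521.3 310.2  -1.8]
```

View pics/c_wrist.png

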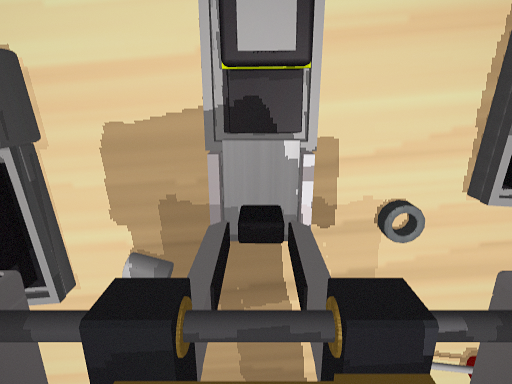

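The wrist view shows the tab at (260,223), ahead of the pads, so the gate is only partly open. I'll regrip it and pull the rest of the way.

>>> send_rows --series '[[[12, -1, 0], 0, 0.2], [[0, 0, 0], 0, 0.7], [[0, 0, 0], 0, 1], [[0, 0, 0], 0, 1], [[0, 0, 0], 0, 1], [[0, 0, 0], 0, 1], [[-5, 0.4, 0], 0, 1], [[-5, 0.4, 0], 0, 1], [[-4, 0.3, 0], 0, 1], [[0, 0, 0], 0, 1]]'

```text
clock: 8.2
eef_pos: [504.3, 107.9, 142.8]
eef_rot: [3.141, -0.003, -0.078]
wrist_force: [9.7, -8.7, -6.3]
finger_gap: 25.4
finger_force: 15.0
```

>>> send_rows --series '[[[0, 0, 0], 0, 0.2], [[0, 0, 0], 0, -0.4], [[0, 0, 0], 0, -0.6], [[0, 0, 0], 0, -1], [[0, 0, 30], 0, -1], [[0, 0, 30], 0, -1], [[0, 0, 30], 0, -1], [[0, 0, 30], 0, -1], [[0, 0, 0], 0, -1]]'

```text
clock: 9.1
eef_pos: [504.7, 108.9, 266.5]
eef_rot: [-3.14, -0.006, -0.078]
wrist_force: [0.2, 0.1, 0.2]
finger_gap: 93.2
finger_force: 0.0
```

```bash
python3 - <<'E'
from h import *
look(["gate_tab","small_pack_mid","large_charger"],("scene","top","wrist"),"d")
E
```

```text
scene gate_tab 0.57 [504.5 107.7  59.2]
scene large_charger 0.68 [627.   97.6   2.2]
top small_pack_mid 0.82 [624.9  92.9  35.5]
top large_charger 0.9 [625.  100.5   2.7]
top large_charger 0.74 [571.6 -97.2  -0.6]
wrist gate_tab 0.69 [510.4 109.   64.3]
wrist small_pack_mid 0.62 [627.3  96.7  40.9]
```

View pics/d_wrist.png

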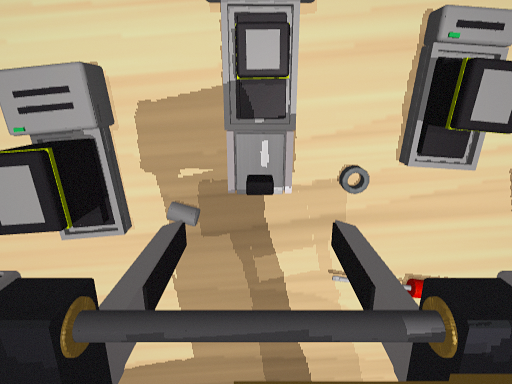

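The gate is fully open: it reached its stop with the tab at x≈504.5, which puts the large charger at (627,98). Now the small pack.

>>> send_rows --series '[[[40, -4, 0], 0, -1], [[40, -4, 0], 0, -1], [[42, -5, 0], 0, -1], [[0, 0, -35], 0, -1], [[0, 0, -35], 0, -1], [[0, 0, -35], 0, -1], [[0, 0, -20], 0, -0.5], [[0, 0, -15], 0, -0.3], [[0, 0, 0], 0, 0], [[0, 0, 0], 0, 0.3], [[0, 0, 0], 0, 1]]' --squeeze 20

```text
clock: 10.8
eef_pos: [625.5, 96.2, 122.2]
eef_rot: [-3.142, 0.002, -0.078]
wrist_force: [-1.0, -1.1, 0.4]
finger_gap: 63.5
finger_force: 0.0
```

>>> send_rows --series '[[[0, 0, 0], 0, 1], [[0, 0, 0], 0, 1], [[0, 0, 0], 0, 1], [[0, 0, 0], 0, 1]]'

```text
clock: 11.2
eef_pos: [626.4, 95.6, 123.7]
eef_rot: [-3.141, -0.002, -0.078]
wrist_force: [-0.6, 0.3, 5.9]
finger_gap: 46.2
finger_force: 20.0
```

>>> send_rows --series '[[[0, 0, 10], 0, 1], [[0, 0, 30], 0, 1], [[0, 0, 35], 0, 1], [[0, 0, 35], 0, 1], [[0, 0, 30], 0, 1], [[-5, -20, 0], 0, 1], [[-8, -33, 0], 0, 1], [[-8, -33, 0], 0, 1], [[-8, -33, 0], 0, 1], [[-8, -33, 0], 0, 1], [[-8, -33, 0], 0, 1], [[-8, -33, 0], 0, 1]]'

```text
clock: 12.4
eef_pos: [572.2, -123.6, 263.1]
eef_rot: [-3.142, 0.0, -0.078]
wrist_force: [0.4, -0.7, -1.6]
finger_gap: 45.8
finger_force: 20.0
```

>>> send_rows --series '[[[-8, -33, 0], 0, 1], [[-8, -33, 0], 0, 1], [[-8, -33, 0], 0, 1], [[-8, -33, 0], 0, 1], [[-5, -33, 0], 0, 1], [[0, -16, 0], 0, 1], [[0, 0, -35], 0, 1], [[0, 0, -35], 0, 1], [[0, 0, -35], 0, 1], [[0, 0, -20], 0, 1], [[0, 0, -10], 0, 1], [[0, 0, 0], 0, 1]]'

```text
clock: 13.6
eef_pos: [535.8, -302.8, 126.9]
eef_rot: [-3.141, 0.002, -0.078]
wrist_force: [0.2, -0.5, -1.9]
finger_gap: 45.6
finger_force: 20.0
```

>>> send_rows --series '[[[0, 0, -6], 0, 1], [[0, 0, -5], 0, 1], [[0, 0, -3], 0, 1], [[0, 0, -2], 0, 1], [[0, 0, 0], 0, 1]]'

```text
clock: 14.1
eef_pos: [536.0, -303.3, 111.8]
eef_rot: [3.141, -0.0, -0.078]
wrist_force: [-0.7, 0.5, -0.9]
finger_gap: 46.3
finger_force: 20.0
```

>>> send_rows --series '[[[0, 0, -1], 0, 1], [[0, 0, 0], 0, 1]]'

```text
clock: 14.3
eef_pos: [536.1, -303.4, 111.7]
eef_rot: [3.141, -0.001, -0.078]
wrist_force: [-3.4, 2.4, 7.7]
finger_gap: 45.8
finger_force: 20.0
```

```bash
python3 - <<'E'
from h import *
print(np.mean([(camera("top"),read_state()["wrist_force"][2])[1] for i in range(4)]), read_state()["eef_pos"])
look(["small_pack_mid"],("scene",))
E
```

```text
7.099171689153338 [ 536.03686116 -303.41075687  111.66446358]
scene small_pack_mid 0.75 [ 535.5 -304.3   30.2]
```

>>> send_rows --series '[[[0, 0, 0], 0, 0.2], [[0, 0, 0], 0, -0.2], [[0, 0, 0], 0, -0.6], [[0, 0, 0], 0, -1], [[0, 0, 25], 0, -1], [[0, 0, 35], 0, -1], [[0, 0, 35], 0, -1], [[0, 0, 35], 0, -1], [[0, 0, 20], 0, -1], [[0, 20, 0], 0, -1], [[0, 38, 0], 1.5, -1], [[0, 38, 0], 1.5, -1]]'

```text
clock: 15.8
eef_pos: [535.6, -206.5, 260.5]
eef_rot: [-3.142, -0.0, -0.026]
wrist_force: [1.1, -0.5, 0.3]
finger_gap: 94.2
finger_force: 0.0
```

>>> send_rows --series '[[[0, 38, 0], 1.5, -1], [[0, 38, 0], 0, -1], [[0, 38, 0], 0, -1], [[0, 38, 0], 0, -1], [[0, 38, 0], 0, -1], [[0, 38, 0], 0, -1], [[0, 38, 0], 0, -1], [[0, 38, 0], 0, -1], [[0, 38, 0], 0, -1], [[0, 38, 0], 0, -1], [[-6, 38, 0], 0, -1], [[-6, 38, 0], 0, -1]]'

```text
clock: 17.0
eef_pos: [523.5, 250.2, 260.6]
eef_rot: [-3.142, -0.0, 0.0]
wrist_force: [0.4, 0.0, -0.1]
finger_gap: 94.1
finger_force: 0.0
```

>>> send_rows --series '[[[-40, 40, 20], 0, -1], [[-40, 20, 20], 0, -1], [[0, 0, 0], 0, -1], [[0, 0, 0], 0, -1]]'

```text
clock: 17.4
eef_pos: [450.2, 302.4, 297.8]
eef_rot: [-3.141, -0.001, 0.002]
wrist_force: [1.2, -0.8, -1.0]
finger_gap: 94.3
finger_force: 0.0
```

```bash
python3 - <<'E'
from h import *
print(read_state()["eef_pos"],read_state()["eef_rot"])
look(["large_pack_mid","medium_charger","small_pack_mid"],("wrist","scene","top"),"e")
P=[camera(c) for c in("wrist","scene","top")]
fitpair("medium","large",P[:1],(520,308),(524,308),61)
fitpair("medium","large",P,(520,308),(524,308),61)
E
```

```text
[450.21349048 302.43342131 297.79499146] [-3.14110445e+00 -1.04434628e-03  1.93232919e-03]
scene large_pack_mid 0.49 [520.1 307.4  -1.9]
scene medium_charger 0.84 [522.2 307.3  -1.4]
scene small_pack_mid 0.89 [ 537.7 -303.1   31.3]
top large_pack_mid 0.69 [523.3 303.9  63.2]
top medium_charger 0.68 [517.5 308.4  -0. ]
top small_pack_mid 0.93 [ 531.4 -304.9   24.4]
medium charger xy yaw [5.24054e+02 3.06791e+02 1.70000e-02] large pack [ 5.27044e+02  3.08193e+02 -8.00000e-03] score 0.963
medium charger xy yaw [5.21704e+02 3.06534e+02 1.80000e-02] large pack [ 5.26503e+02  3.08462e+02 -2.00000e-03] score 0.896
```

View pics/e_wrist.png

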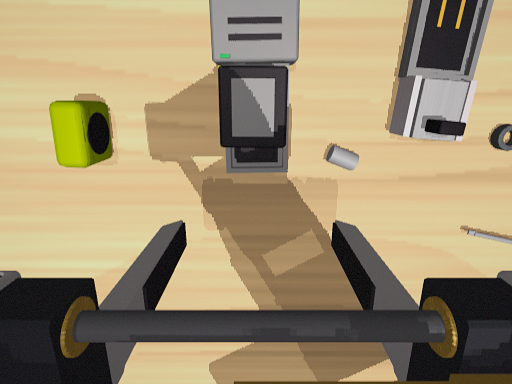

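The wrist view shows the large pack at (253,105) in the medium charger, and the fit agrees. I'll grasp it now.

>>> send_rows --series '[[[38, 3, 0], 0, -1], [[38, 3, 0], 0, -1], [[0, 0, -35], 0, -1], [[0, 0, -35], 0, -1], [[0, 0, -35], 0, -1], [[0, 0, -23], 0, -1], [[0, 0, 0], 0, 0], [[0, 0, 0], 0, 0.5], [[0, 0, 0], 0, 1], [[0, 0, 0], 0, 1], [[0, 0, 0], 0, 1], [[0, 0, 0], 0, 1]]' --squeeze 35

```text
clock: 19.95
eef_pos: [526.9, 308.1, 170.5]
eef_rot: [-3.141, -0.002, 0.0]
wrist_force: [-1.2, -2.1, 6.1]
finger_gap: 59.9
finger_force: 35.0
```

```bash
python3 - <<'E'
from h import *
print(read_state())
E
```

```text
{'clock': 19.95, 'joints': array([ 4.69224596e-01,  5.63261618e-01,  1.46905726e+00, -5.87360533e-05,
        1.10754967e+00,  2.03969739e+00]), 'qd': array([ 6.64308623e-04,  8.45651987e-05, -2.51271704e-04, -4.08965340e-04,
        7.52344794e-04,  2.75154525e-04]), 'effort': array([ 3.33087528e-01, -6.04385233e+01, -3.02562189e+01,  5.30605204e-02,
       -4.91337329e-01, -5.87810864e-03]), 'eef_pos': array([526.87031096, 308.14329022, 170.53610454]), 'eef_rot': array([-3.14086043e+00, -1.56178463e-03,  3.49162095e-04]), 'wrist_force': array([-1.24819145, -2.07805389,  6.11365948]), 'moment': array([-0.15960888,  0.25393146,  0.00356669]), 'finger_force': 34.99231517314911, 'finger_gap': 59.876533748907775}
```

>>> send_rows --series '[[[0, 0, 5], 0, 1], [[0, 0, 20], 0, 1], [[0, 0, 30], 0, 1], [[0, 0, 30], 0, 1], [[0, 0, 30], 0, 1], [[5, -10, 0], 0, 1], [[13, -27, 0], -1.5, 1], [[13, -27, 0], -1.5, 1], [[13, -27, 0], -1.5, 1], [[13, -27, 0], 0, 1], [[13, -27, 0], 0, 1], [[13, -27, 0], 0, 1]]'

```text
clock: 21.15
eef_pos: [609.7, 134.0, 281.8]
eef_rot: [3.141, 0.003, -0.078]
wrist_force: [0.3, -0.8, -7.3]
finger_gap: 60.0
finger_force: 35.0
```

>>> send_rows --series '[[[11, -24, 0], 0, 1], [[6, -14, 0], 0, 1], [[0, 0, 0], 0, 1], [[0, 0, -20], 0, 1], [[0, 0, -30], 0, 1], [[0, 0, -25], 0, 1], [[0, 0, -15], 0, 1], [[0, 0, 0], 0, 1], [[0, 0, 0], 0, 1]]'

```text
clock: 22.05
eef_pos: [626.8, 98.4, 195.1]
eef_rot: [-3.141, -0.001, -0.078]
wrist_force: [0.8, -0.2, -6.0]
finger_gap: 59.5
finger_force: 35.0
```

```bash
python3 - <<'E'
from h import *
print(read_state()["eef_pos"],read_state()["wrist_force"])
look(["large_pack_mid","large_charger","gate_tab"],("wrist","scene","top"),"f")
i=np.vstack([cv2.imread("pics/f_scene.png")[170:330,130:340],cv2.imread("pics/f_wrist.png")[0:160,150:360]])
cv2.imwrite("pics/f.png",cv2.resize(i,None,fx=1.8,fy=1.8))
E
```

```text
[626.77050845  98.39214504 195.09441393] [ 0.83323481 -0.15406469 -6.00899552]
wrist gate_tab 0.74 [511.4 110.3  59.5]
scene large_pack_mid 0.51 [628.9  95.4  89.1]
scene large_charger 0.76 [623.4  97.4   1.4]
scene gate_tab 0.75 [504.6 106.5  57.9]
```

View pics/f.png

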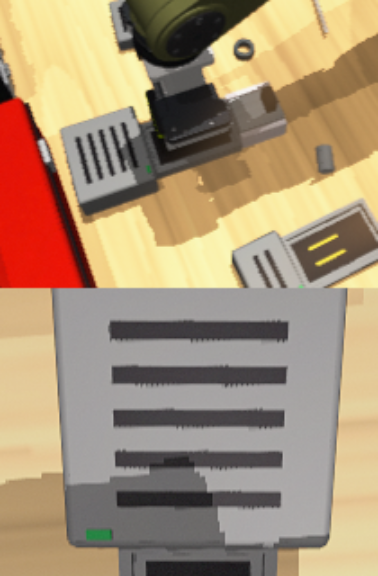

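The crops show the large pack centred above the pocket of the large charger, with the gate clear. I'll lower it slowly.

>>> send_rows --series '[[[0, 0, -8], 0, 1], [[0, 0, -6], 0, 1], [[0, 0, -4], 0, 1], [[0, 0, -3], 0, 1], [[0, 0, -1], 0, 1], [[0, 0, 0], 0, 1]]'

```text
clock: 23.25
eef_pos: [626.6, 98.0, 172.2]
eef_rot: [-3.142, 0.0, -0.078]
wrist_force: [-0.8, 0.2, -6.5]
finger_gap: 59.6
finger_force: 35.0
```

>>> send_rows --series '[[[0, 0, -1], 0, 1], [[0, 0, 0], 0, 1]]'

```text
clock: 23.45
eef_pos: [626.6, 98.0, 171.4]
eef_rot: [-3.142, -0.0, -0.078]
wrist_force: [0.7, -1.3, -6.2]
finger_gap: 59.6
finger_force: 35.0
```

>>> send_rows --series '[[[0, 0, -1], 0, 1], [[0, 0, 0], 0, 1]]'

```text
clock: 23.65
eef_pos: [626.7, 98.0, 170.6]
eef_rot: [-3.141, -0.0, -0.078]
wrist_force: [-0.7, -0.3, -3.8]
finger_gap: 59.9
finger_force: 35.0
```

>>> send_rows --series '[[[0, 0, -0.7], 0, 1], [[0, 0, 0], 0, 1], [[0, 0, 0], 0, 0.2], [[0, 0, 0], 0, -0.2], [[0, 0, 0], 0, -0.6], [[0, 0, 0], 0, -1], [[0, 0, 20], 0, -1], [[0, 0, 35], 0, -1], [[0, 0, 35], 0, -1], [[0, 0, 35], 0, -1]]'

```text
clock: 24.65
eef_pos: [626.5, 98.0, 296.0]
eef_rot: [-3.142, -0.0, -0.078]
wrist_force: [0.5, 0.3, 0.4]
finger_gap: 94.0
finger_force: 0.0
```

>>> send_rows --series '[[[-20, -30, 0], 0, -1], [[-20, -35, 0], -1, -1], [[-20, -35, 0], -1, -1], [[-20, -35, 0], 0, -1], [[-20, -35, 0], 0, -1], [[-20, -20, 0], 0, -1], [[0, 0, 0], 0, -1], [[0, 0, 0], 0, -1]]'

```text
clock: 25.45
eef_pos: [506.7, -92.1, 295.0]
eef_rot: [-3.142, -0.001, -0.114]
wrist_force: [-0.7, 1.0, 1.1]
finger_gap: 93.8
finger_force: 0.0
```

```bash
python3 - <<'E'
from h import *
print(read_state()["eef_pos"],read_state()["eef_rot"])
look(["medium_pack_mid","small_charger","large_pack_mid"],("wrist","scene","top"),"g")
P=[camera(c) for c in("wrist","scene","top")]
fitpair("small","medium",P[:1],(571,-98),(572,-93),48)
fitpair("small","medium",P,(571,-98),(572,-93),48)
fitpair("large","large",P[1:],(627,98),(627,98),61)
i=np.vstack([P[1]["color"][140:330,130:340],P[0]["color"][0:200,150:360]])
cv2.imwrite("pics/g.png",cv2.resize(i,None,fx=1.5,fy=1.5))
E
```

```text
[506.74202952 -92.11429619 294.99229156] [-3.14157382e+00 -1.07910147e-03 -1.14061397e-01]
wrist medium_pack_mid 0.96 [567.2 -89.   44.1]
wrist large_pack_mid 0.92 [626.5  95.8  64.8]
wrist large_pack_mid 0.29 [623.5  98.8   4.1]
scene medium_pack_mid 0.91 [570.1 -94.   48.7]
scene small_charger 0.65 [ 570.4 -101.1   -3.2]
scene large_pack_mid 0.66 [629.5  97.8  62.3]
top large_pack_mid 0.6 [624.   97.   59.2]
small charger xy yaw [ 5.72961e+02 -9.87240e+01 -1.45000e-01] medium pack [ 5.74318e+02 -9.41490e+01 -1.70000e-01] score 0.97
small charger xy yaw [ 5.71309e+02 -9.88780e+01 -1.47000e-01] medium pack [ 5.73408e+02 -9.39440e+01 -1.68000e-01] score 0.636
large charger xy yaw [ 6.26635e+02  9.87550e+01 -7.70000e-02] large pack [ 6.24175e+02  9.98060e+01 -7.30000e-02] score 0.957
```

View pics/g.png

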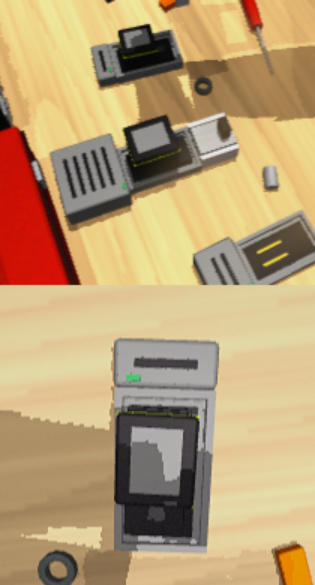

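The scene crop shows the large pack seated in the large charger. The wrist crop shows the medium pack in the small charger, with a yaw of about -0.15.

>>> send_rows --series '[[[33, -1, 0], -2.3, -1], [[33, -1, 0], 0, -1], [[0, 0, -35], 0, -1], [[0, 0, -35], 0, -1], [[0, 0, -35], 0, -1], [[0, 0, -30], 0, -1], [[0, 0, -16], 0, -1], [[0, 0, 0], 0, 0], [[0, 0, 0], 0, 0.3], [[0, 0, 0], 0, 1], [[0, 0, 0], 0, 1], [[0, 0, 0], 0, 1]]' --squeeze 28

```text
clock: 28.4
eef_pos: [572.8, -94.0, 144.4]
eef_rot: [3.142, -0.001, -0.153]
wrist_force: [-1.0, 0.0, -0.4]
finger_gap: 57.5
finger_force: 0.0
```

>>> send_rows --series '[[[0, 0, 0], 0, 1], [[0, 0, 0], 0, 1], [[0, 0, 0], 0, 1]]'

```text
clock: 28.7
eef_pos: [572.7, -94.1, 144.2]
eef_rot: [3.142, -0.001, -0.153]
wrist_force: [-1.7, 0.0, 6.2]
finger_gap: 51.9
finger_force: 28.0
```

>>> send_rows --series '[[[0, 0, 5], 0, 1], [[0, 0, 20], 0, 1], [[0, 0, 30], 0, 1], [[0, 0, 35], 0, 1], [[0, 0, 35], 0, 1], [[0, 0, 20], 0, 1], [[0, 15, 0], 0, 1], [[-4, 33, 0], 1.6, 1], [[-4, 33, 0], 1.6, 1], [[-4, 33, 0], 1.6, 1], [[-4, 33, 0], 1.6, 1], [[-4, 33, 0], 1.6, 1]]'

```text
clock: 29.9
eef_pos: [551.6, 88.1, 286.9]
eef_rot: [3.142, 0.003, -0.012]
wrist_force: [0.1, 0.3, -3.1]
finger_gap: 51.7
finger_force: 27.9
```

>>> send_rows --series '[[[-6, 33, 0], 1.6, 1], [[-6, 33, 0], 0, 1], [[-6, 33, 0], 0, 1], [[-6, 33, 0], 0, 1], [[-6, 33, 0], 0, 1], [[-2, 33, 0], 0, 1], [[0, 23, 0], 0, 1], [[0, 0, 0], 0, 1], [[0, 0, -30], 0, 1], [[0, 0, -40], 0, 1], [[0, 0, -35], 0, 1], [[0, 0, -15], 0, 1]]'

```text
clock: 31.1
eef_pos: [518.8, 306.2, 164.1]
eef_rot: [3.139, 0.006, 0.014]
wrist_force: [0.4, 0.6, -3.4]
finger_gap: 52.1
finger_force: 28.0
```

>>> send_rows --series '[[[0, 0, 0], 0, 1], [[0, 0, 0], 0, 1]]'

```text
clock: 31.3
eef_pos: [520.9, 307.2, 169.8]
eef_rot: [-3.141, -0.001, 0.014]
wrist_force: [0.6, 0.7, -3.4]
finger_gap: 51.6
finger_force: 28.0
```

```bash
python3 - <<'E'
from h import *
print(read_state()["eef_pos"],read_state()["eef_rot"],read_state()["wrist_force"])
look(["medium_pack_mid","medium_charger"],("scene","top"),"i")
cv2.imwrite("pics/i.png",cv2.resize(cv2.imread("pics/i_scene.png")[250:370,220:380],None,fx=3,fy=3))
E
```

```text
[520.91588589 307.23545194 169.81991141] [-3.14099044e+00 -1.16978233e-03  1.43185749e-02] [ 0.5694383   0.74723521 -3.38150141]
scene medium_pack_mid 0.76 [519.5 308.8  72.3]
scene medium_charger 0.61 [521.2 309.9  -2.3]
top medium_pack_mid 0.68 [518.1 308.3  70.5]
top medium_charger 0.71 [520.9 308.7   1.2]
```

View pics/i.png

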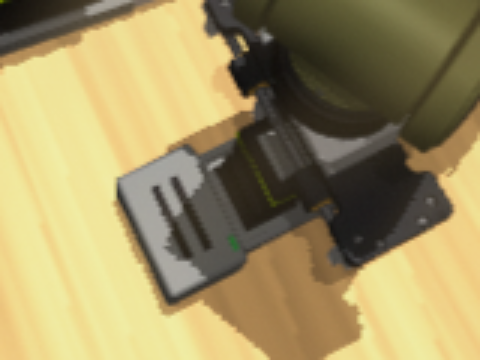

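The crop shows the medium pack aligned over its pocket, about 25 mm above the floor. I'll lower it until it touches, which should be near TCP z 144.

>>> send_rows --series '[[[0, 0, -8], 0, 1], [[0, 0, -6], 0, 1], [[0, 0, -5], 0, 1], [[0, 0, -3], 0, 1], [[0, 0, -2], 0, 1], [[0, 0, 0], 0, 1]]'

```text
clock: 32.2
eef_pos: [520.6, 307.0, 144.6]
eef_rot: [3.142, 0.0, 0.014]
wrist_force: [-0.5, -0.6, -4.1]
finger_gap: 51.6
finger_force: 28.0
```

>>> send_rows --series '[[[0, 0, -0.8], 0, 1], [[0, 0, 0], 0, 1]]'

```text
clock: 32.4
eef_pos: [520.7, 307.1, 144.2]
eef_rot: [-3.141, -0.001, 0.014]
wrist_force: [-1.0, -0.4, -0.8]
finger_gap: 51.8
finger_force: 28.0
```

>>> send_rows --series '[[[0, 0, -0.7], 0, 1], [[0, 0, 0], 0, 1], [[0, 0, 0], 0, 0.2], [[0, 0, 0], 0, -0.2], [[0, 0, 0], 0, -0.6], [[0, 0, 0], 0, -1], [[0, 0, 20], 0, -1], [[0, 0, 35], 0, -1], [[0, 0, 35], 0, -1], [[0, 0, 30], 0, -1], [[5, -30, 0], -1.5, -1], [[5, -40, 0], -1.5, -1]]'

```text
clock: 33.6
eef_pos: [530.5, 237.3, 263.9]
eef_rot: [-3.141, -0.002, -0.037]
wrist_force: [0.2, -0.6, -0.8]
finger_gap: 93.8
finger_force: 0.0
```

>>> send_rows --series '[[[5, -40, 0], -1.5, -1], [[0, -40, 0], -0.8, -1], [[0, -40, 0], 0, -1], [[0, -40, 0], 0, -1], [[0, -40, 0], 0, -1], [[0, -40, 0], 0, -1], [[0, -40, 0], 0, -1], [[0, -40, 0], 0, -1], [[0, -40, 0], 0, -1], [[0, -40, 0], 0, -1], [[0, -40, 0], 0, -1], [[0, -40, 0], 0, -1]]'

```text
clock: 34.8
eef_pos: [535.3, -244.7, 263.2]
eef_rot: [3.142, -0.0, -0.078]
wrist_force: [0.1, 0.1, -1.1]
finger_gap: 94.1
finger_force: 0.0
```

>>> send_rows --series '[[[0, -40, 0], 0, -1], [[0, -20, 0], 0, -1], [[0, 0, 0], 0, -1], [[0, 0, 0], 0, -1]]'

```text
clock: 35.2
eef_pos: [535.5, -302.8, 262.8]
eef_rot: [-3.141, 0.0, -0.079]
wrist_force: [-0.4, 0.3, -0.6]
finger_gap: 93.9
finger_force: 0.0
```

```bash
python3 - <<'E'
from h import *
print(read_state()["eef_pos"],read_state()["eef_rot"])
look(["small_pack_mid","medium_pack_mid"],("scene","top"))
P=[camera(c) for c in("scene","top")]
fitpair("medium","medium",P,(522,307),(521,307),48)
E
```

```text
[ 535.49091438 -302.76404835  262.82765139] [-3.14120878e+00  3.30535607e-04 -7.86529510e-02]
scene small_pack_mid 0.84 [ 536.8 -306.5   30.4]
scene medium_pack_mid 0.6 [521.4 307.4  49.1]
scene medium_pack_mid 0.49 [ 537.3 -303.8   30.8]
top small_pack_mid 0.85 [ 534.8 -304.7   26.3]
top medium_pack_mid 0.59 [518.7 306.5  45.7]
medium charger xy yaw [5.20777e+02 3.06875e+02 1.30000e-02] medium pack [5.19453e+02 3.08586e+02 1.50000e-02] score 0.943
```

Medium is seated. Now I'll regrasp the small pack at TCP z 112.

>>> send_rows --series '[[[0, 0, -40], 0, -1], [[0, 0, -40], 0, -1], [[0, 0, -35], 0, -1], [[0, 0, -22], 0, -0.5], [[0, 0, -14], 0, -0.3], [[0, 0, 0], 0, 0], [[0, 0, 0], 0, 0.3], [[0, 0, 0], 0, 1], [[0, 0, 0], 0, 1], [[0, 0, 0], 0, 1], [[0, 0, 0], 0, 1], [[0, 0, 0], 0, 1]]' --squeeze 20

```text
clock: 37.1
eef_pos: [535.9, -303.2, 113.1]
eef_rot: [3.141, -0.001, -0.078]
wrist_force: [-0.3, 1.1, 7.1]
finger_gap: 45.8
finger_force: 20.0
```

>>> send_rows --series '[[[0, 0, 0], 0, 1], [[0, 0, 0], 0, 1]]'

```text
clock: 37.3
eef_pos: [535.9, -303.2, 113.2]
eef_rot: [3.141, -0.001, -0.078]
wrist_force: [-1.3, 0.3, 6.3]
finger_gap: 46.0
finger_force: 20.0
```

>>> send_rows --series '[[[0, 0, 10], 0, 1], [[0, 0, 30], 0, 1], [[0, 0, 35], 0, 1], [[0, 0, 35], 0, 1], [[5, 18, 0], 0, 1], [[6, 35, 0], -2, 1], [[6, 35, 0], -2, 1], [[6, 35, 0], 0, 1], [[6, 35, 0], 0, 1], [[5, 30, 0], 0, 1], [[1.5, 16, 0], 0, 1], [[0, 0, 0], 0, 1]]'

```text
clock: 38.5
eef_pos: [571.0, -97.2, 221.8]
eef_rot: [-3.141, 0.001, -0.146]
wrist_force: [0.2, -0.1, -1.7]
finger_gap: 46.1
finger_force: 20.0
```

>>> send_rows --series '[[[0, 0, -30], 0, 1], [[0, 0, -30], 0, 1], [[0, 0, -15], 0, 1], [[0, 0, 0], 0, 1], [[0, 0, 0], 0, 1]]'

```text
clock: 39.0
eef_pos: [571.4, -99.6, 148.0]
eef_rot: [3.141, -0.001, -0.149]
wrist_force: [0.2, -0.3, -1.3]
finger_gap: 45.9
finger_force: 20.0
```

```bash
python3 - <<'E'
from h import *
print(read_state()["eef_pos"],read_state()["eef_rot"])
look(["small_pack_mid","small_charger"],("scene","top"),"k")
cv2.imwrite("pics/k.png",cv2.resize(np.hstack([cv2.imread("pics/k_scene.png")[130:230,160:280],cv2.imread("pics/k_top.png")[130:230,240:360]]),None,fx=3,fy=3))
E
```

```text
[571.40017739 -99.55795472 147.98579989] [ 3.14148910e+00 -8.45490192e-04 -1.48513983e-01]
scene small_pack_mid 0.65 [ 570.6 -100.6   64.4]
scene small_pack_mid 0.42 [506.6 106.7  58.2]
scene small_charger 0.56 [571.8 -99.4  -1.2]
scene small_charger 0.47 [572.9 -97.9  64.3]
scene small_charger 0.43 [520.7 307.2  45.3]
top small_charger 0.43 [5.176e+02 3.081e+02 2.000e-01]
```

View pics/k.png

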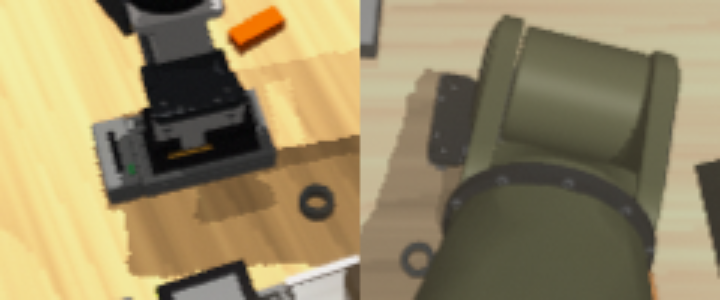

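The crop shows the small pack centred over the small charger's pocket. I'll lower it.

>>> send_rows --series '[[[0, 0, -8], 0, 1], [[0, 0, -6], 0, 1], [[0, 0, -4], 0, 1], [[0, 0, -3], 0, 1], [[0, 0, -1], 0, 1], [[0, 0, 0], 0, 1]]'

```text
clock: 39.9
eef_pos: [571.1, -99.0, 125.1]
eef_rot: [3.142, -0.0, -0.148]
wrist_force: [0.6, -0.3, -1.3]
finger_gap: 45.6
finger_force: 20.0
```

>>> send_rows --series '[[[0, 0, -1], 0, 1], [[0, 0, 0], 0, 1]]'

```text
clock: 40.1
eef_pos: [571.2, -99.0, 125.1]
eef_rot: [3.142, -0.0, -0.148]
wrist_force: [-5.2, 0.5, 10.3]
finger_gap: 46.2
finger_force: 20.0
```

>>> send_rows --series '[[[0, 0, 0], 0, 0.2], [[0, 0, 0], 0, -0.2], [[0, 0, 0], 0, -0.6], [[0, 0, 0], 0, -1], [[0, 0, 25], 0, -1], [[0, 0, 35], 0, -1], [[0, 0, 35], 0, -1], [[0, 0, 35], 0, -1], [[-11, 30, 0], 2, -1], [[-11, 35, 0], 2, -1], [[-11, 35, 0], 0, -1], [[-11, 35, 0], 0, -1]]'

```text
clock: 41.3
eef_pos: [526.5, 37.2, 254.1]
eef_rot: [-3.142, -0.0, -0.078]
wrist_force: [0.8, 0.2, 0.3]
finger_gap: 94.0
finger_force: 0.0
```

>>> send_rows --series '[[[-11, 35, 0], 0, -1], [[-11, 35, 0], 0, -1], [[0, 2, 0], 0, -1], [[0, 0, 0], 0, -1], [[0, 0, -35], 0, -1], [[0, 0, -35], 0, -1], [[0, 0, -30], 0, -0.5], [[0, 0, -12], 0, 0], [[0, 0, 0], 0, 0.3], [[0, 0, 0], 0, 0.3], [[0, 0, 0], 0, 0.3]]'

```text
clock: 42.4
eef_pos: [505.8, 107.9, 143.6]
eef_rot: [-3.141, -0.002, -0.078]
wrist_force: [0.2, 0.5, 0.9]
finger_gap: 57.4
finger_force: 0.0
```

```bash
python3 - <<'E'
from h import *
s=read_state();print(s["eef_pos"],s["eef_rot"],s["finger_gap"],s["wrist_force"])
look(["small_pack_mid","gate_tab"],("scene","top","wrist"),"l")
P=[camera(c) for c in("scene","top")]
fitpair("small","small",P,(572,-99),(571,-99),39)
E
```

```text
[505.77458936 107.88972532 143.61777897] [-3.14110463e+00 -2.37036699e-03 -7.83754579e-02] 57.434522093824484 [0.21757477 0.48865223 0.90259521]
scene small_pack_mid 0.95 [ 571.9 -100.1   42. ]
scene gate_tab 0.62 [502.8 108.4  59.8]
top small_pack_mid 0.27 [519.1 309.5  -0.7]
wrist gate_tab 0.76 [507.4 105.9  62.6]
small charger xy yaw [ 5.69243e+02 -9.81900e+01 -1.39000e-01] small pack [ 5.69562e+02 -9.72720e+01 -1.34000e-01] score 0.929
```

View pics/l_wrist.png

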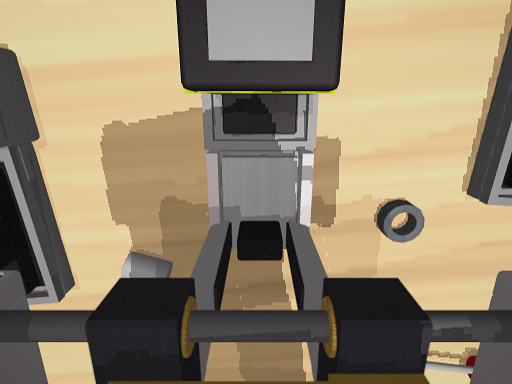

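The small pack is seated. The wrist view shows the tab at (260,240) between the fingers, so I'll grip it and push it home.

>>> send_rows --series '[[[0, 0, 0], 0, 0.7], [[0, 0, 0], 0, 1], [[0, 0, 0], 0, 1], [[0, 0, 0], 0, 1], [[0, 0, 0], 0, 1], [[0, 0, 0], 0, 1], [[0, 0, 0], 0, 1], [[0, 0, 0], 0, 1]]' --squeeze 18

```text
clock: 44.05
eef_pos: [505.0, 107.8, 142.1]
eef_rot: [3.141, 0.0, -0.078]
wrist_force: [-0.4, -5.5, 0.1]
finger_gap: 25.6
finger_force: 18.0
```

>>> send_rows --series '[[[6, -0.5, 0], 0, 1], [[6, -0.5, 0], 0, 1], [[6, -0.5, 0], 0, 1], [[5, -0.4, 0], 0, 1], [[3, -0.2, 0], 0, 1], [[0, 0, 0], 0, 1]]'

```text
clock: 44.65
eef_pos: [531.4, 105.6, 142.1]
eef_rot: [3.141, -0.0, -0.078]
wrist_force: [1.2, -4.9, 0.6]
finger_gap: 25.8
finger_force: 18.0
```

>>> send_rows --series '[[[1.5, -0.1, 0], 0, 1], [[1, 0, 0], 0, 1], [[0, 0, 0], 0, 1]]'

```text
clock: 44.95
eef_pos: [533.2, 105.5, 142.1]
eef_rot: [3.141, 0.002, -0.078]
wrist_force: [-5.9, -5.6, 4.6]
finger_gap: 25.8
finger_force: 18.0
```

>>> send_rows --series '[[[1, 0, 0], 0, 1], [[0, 0, 0], 0, 1], [[-1, 0, 0], 0, 0.2], [[0, 0, 0], 0, -0.2], [[0, 0, 0], 0, -0.6], [[0, 0, 20], 0, -1], [[0, 0, 35], 0, -1], [[0, 0, 35], 0, -1], [[-30, 0, 30], 0, -1], [[-40, 0, 20], 0, -1], [[0, 0, 0], 0, -1], [[0, 0, 0], 0, -1]]'

```text
clock: 46.15
eef_pos: [463.6, 106.0, 282.8]
eef_rot: [-3.141, -0.002, -0.078]
wrist_force: [0.3, 0.0, -0.6]
finger_gap: 93.9
finger_force: 0.0
```

```bash
python3 - <<'E'
from h import *
look(["gate_tab","large_pack_mid","medium_pack_mid","small_pack_mid"],("scene","top","wrist"),"m")
P=[camera(c) for c in("scene","top")]
fitpair("large","large",P,(627,98),(627,98),61)
cv2.imwrite("pics/m.png",np.vstack([cv2.imread("pics/m_wrist.png")[0:260],cv2.imread("pics/m_scene.png")[110:384]]))
E
```

```text
scene gate_tab 0.82 [531.6 106.4  61.1]
scene medium_pack_mid 0.68 [520.6 307.6  47.3]
scene small_pack_mid 0.73 [574. -99.  44.]
top gate_tab 0.45 [530.1 103.8  58.1]
top large_pack_mid 0.94 [622.1  97.2  60.2]
top medium_pack_mid 0.57 [517.9 308.5  46.8]
top small_pack_mid 0.58 [570.6 -98.7  37.7]
wrist gate_tab 0.62 [535.  104.1  59.3]
wrist medium_pack_mid 0.93 [518.5 310.3  42.6]
wrist small_pack_mid 0.77 [ 570.  -100.2   42.4]
large charger xy yaw [ 6.26276e+02  9.80660e+01 -8.60000e-02] large pack [ 6.23912e+02  1.00077e+02 -8.30000e-02] score 0.844
```

View pics/m.png

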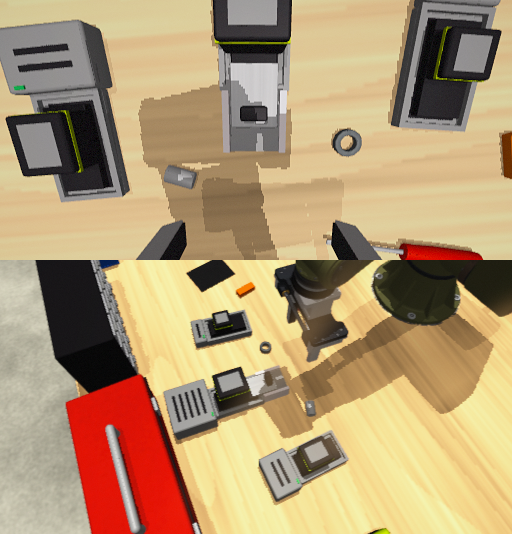

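The picture shows all three packs upright in their own chargers and the gate home over the toe, with the tab at (253,114). The arm is clear, so I'm handing the job in.

```bash
python3 -c "
from cell import *
print(sign_off())"
```

```text
the job is handed in; nothing more can be done
None
```

I moved each battery pack to its own charger, pushed the large charger's gate home again, and handed the job in at about 46 s. The last camera check showed all three packs seated upright; the verdict was not reported back.

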